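Prop the handheld meter on its folding desk stand

ROBOT

A 6-joint arm with a two-finger parallel gripper is mounted at the origin on a cart in front of the work surface, level with it; the furniture and walls round the work are solid. World frame = base frame: x ahead of the robot, y to its left, z up, the work surface at z = 0. Lengths are in m, angles in degrees, forces in N, time in s.
With the tool pointing down it reaches from about 0.4 to 0.825 m from the base axis. Payload 7 kg.
Tool frame: the origin (TCP) lies at the centre of the arm's flange, where the gripper is bolted on; the fingertips stand 178 mm ahead of it and the grasp point (between the pads) lies 159 mm ahead of it; z points along the fingers, y is the line along which they close (so a half turn about z gives the same grasp; the last joint's range is limited). The gripper opens to 88 mm and grips with 3 to 60 N. Pads are 19 mm wide; open, the fingers measure 130 mm over their backs; the gripper's body (78 mm by 193 mm) begins 47 mm behind the grasp point.
Start: joints at [-51.962, 20.546, 0.682, 0, -70.136, -16.507], TCP at [0.248, -0.628, 0.405] pointing down, gripper open.
Joint ranges: [-176.03, 176.03], [-82.01, 121.73], [-58.28, 71.71], [-173.87, 95.51], [-174.79, -0.11], [-173.66, 173.66]. Speed limits (degrees/s): [136.94, 136.94, 172.46, 180, 180, 180].

INTERFACE

Orientations are given as [roll, pitch, yaw] about the fixed x, y, z axes, in that order (R = Rz(yaw) Ry(pitch) Rx(roll)).
In Python, from plant import telemetry, snapshot, workorder, nets gives the robot as it stands.
- The arm moves only by the shell command python3 -m creep 'ROWS'. ROWS is JSON, a list that holds one entry, the list of rows, each a list of 5 numbers: the shift along the tool's x, y, z normalised to -1 to 1, where 1 is 0.2 m, then the turn about the tool's z normalised to -1 to 1, where 1 is pi/2 rad, then the opening, from 0 (shut) to 1 (fully open). In form: [[[x, y, z, spin, hand], ...]]. A call has 1 to 8 rows; each row shifts and turns the commanded pose from where the row before left it, along the tool's axes as they then stand; what a row does not reach is not made up. A row lasts 1/12 s, in which the tool goes at most 41.7 mm and 7.16 degrees, less where a joint would pass 70% of its speed; a pose out of reach is approached as far as the arm can. A call with a number of a shift or a turn outside -1 to 1 is refused whole. A call with a gripper value outside its range is refused whole. The fingers move at their own pace and stop on an object; the grip force is fixed at half the most. Time passes only in rows, so rows that do not move let the fingers close. It gives the time, the measured TCP pose, the force, the opening and the grip force at its end, in the units of the state.
- telemetry.get_obs(): the state, without advancing time (a new reading comes with each control period).
- snapshot(name): name is "side" or "top" or "wrist"; returns a dict with "frame" (400x640x3 uint8, red, green, blue), "fx", "fy", "cx", "cy" (pixels), "rvec" (rotation vector, rad) and "tvec" (3), from world to camera coordinates, as OpenCV has them; the wrist camera has in their place "mount" (4x4, takes a point from camera to tool coordinates, whose origin is the TCP and whose axes are the flange's). Camera axes: x right, y down, z forward; pixel columns grow to the right and rows downward; lengths in m; the calibration is good to about 2 mm. A picture is of the moment at which its call begins: read the wrist's pose just before it. There is no depth.
- workorder.close_job(): hands the job in; it is judged then, once.
Trained networks look in a picture, given as the dict that the camera call returned (one of the last four; its "shot" number tells which), for a name from the list of things; names that differ only in an ending like _2 or _b are one class to them, and where a whole thing is asked for, a point or a joint stands for the part that bears it (a point fixed in the world has none). Each returns a list of dicts, best first, with "confidence" (0 to 1); they miss things now and then, are a little off and sometimes report something else, mostly with a low value. They report only what shows in the picture. A call takes as long as a camera call. They do not tell look-alikes from the thing itself.
- nets.find_in(picture, query): "uv" ([column, row] in pixels, amid what is visible of it).
- nets.masks_of(picture, query): "region" (400x640 bool, what is visible of it) and "uv" ([column, row] in pixels, amid what is visible of it).
- nets.landmark_of(picture, query): "uv" ([column, row] in pixels: a listed point, or the origin of a listed thing).
The state is a dict: "clock": time; "joint_pos": joint angles; "qvel": joint speeds; "tau": joint torques, N m; "tool_pos": TCP position; "orientation": TCP orientation; "force": force on the tool from outside, world axes, zero at the start; "moment": the same for the moment, N m; "opening": finger opening in m; "gripper_force": force on a finger pad.
Only numpy, scipy, OpenCV 4.12 (cv2) and the standard library are available. Lean on these libraries where they do the work, as an engineer would, in place of code of your own. Each camera call takes 0.05 s, during which the arm holds its last target. There are 200 camera calls.

TASK

Pull the folding desk stand fully up to its stop, and set the yellow handheld meter gently on its slope so that the display can be read from the robot's side: display up, probe socket at the top, lying flat on the back with its foot resting in the cradle against the lip. The hinge holds only by friction, so do not lean on it, and leave the marker, the stamp and the label pad where they are.

Things in the scene. Friction and masses are not known exactly. Their poses are not given: they have to be found in the camera images.
- stand: Grey metal folding stand, fixed to the desk: base plate 150 (x) x 90 (y) x 9 mm. Origin: centre of the base's underside; x points from the hinge (front, on the robot's side) to the back edge, z up.
- stand_back (a joint): Angle of the stand's back above level, rad: 0 folded flat on the base, 0.55 fully up at its stop. It turns about the hinge line, parallel to the stand's y axis, and a stiff friction hinge (about 0.6 N m) keeps it where it is left; it starts folded or a little open.
- hinge (a point): On the hinge line of the back, mid-width, 60 mm before the stand's origin, 16 mm above the desk. Axes (they turn with the back): x up the slope, y across, z out of the upper face. Above its cradle the back is a spine 46 mm wide (narrower than the meter), 6 mm thick, ending 135 mm from the hinge.
- rest (a point): On the back's upper face, 70 mm up the slope from the hinge and 12 mm out: the place of the meter's origin when its foot touches the lip. Axes as hinge. The foot cradle here is 74 mm wide: a lip 16 mm high, inner face 78 mm down the slope from this point, and two side cheeks 12 mm high, 66 mm apart inside, ending 46 mm down the slope from this point.
- tab (a point): Mid-thickness of the pull tab at the top end of the back: a tongue 24 mm wide (y), 6 mm thick, sticking out 35 mm beyond the spine with a rounded end. It is 156 mm up the slope from the hinge and 9 mm out. Axes as hinge. Folded flat, it lies 25 mm above the desk, free of the base.
- meter: Yellow handheld meter with a dark face, display and keys, 156 (x) x 58 (y) x 24 mm, 0.24 kg, lying display up on the desk. Origin: centre of its underside; x points to the head (the end by the display), -x to the foot, z out of the display. A steel probe socket, 15 mm across, sticks 7 mm out of the head.
- meter_head (a point): Centre of the meter's head end, 78 mm in front of its origin and 12 mm up.
- marker: White marker with a red cap, 132 mm long (y), 18 mm thick, lying on the desk; leave it. Origin: centre of its underside.
- stamp: Brown rubber stamp, 24 x 52 x 62 mm, standing on the desk; leave it. Origin: centre of its underside.
- notes: Pad of paper labels, 74 x 105 x 11 mm, lying flat; leave it. Origin: centre of its underside.
Mind the look-alikes: they are no part of the job. What is shaped like the meter but green is not meant.

How it is judged (in metres and radians):
On the way:
1. the stand's back is pulled up to its stop (above 0.5 rad) (value of joint stand_back above 0.5 rad), for 0.2 s.
At the end, for the whole second after the job is handed in: Back above 0.47 rad. Meter at rest on it, display out, head uphill: at most 9 mm up the slope from where its foot meets the lip, within 8 mm of the middle sideways and 5 mm of the face, flat within 0.08 rad, in line within 0.12 rad (value of joint stand_back above 0.47 rad and x of meter in the frame of rest between -0.006 and 0.009 m and y of meter in the frame of rest between -0.008 and 0.008 m and z of meter in the frame of rest between -0.005 and 0.005 m and x of meter_head in the frame of rest above 0.06 m and angle between the z axis of meter and the z axis of rest, either way round below 0.08 rad and angle between the x axis of meter and the x axis of rest, either way round below 0.12 rad and linear speed of meter below 0.02 m/s and velocity of joint stand_back between -0.02 and 0.02 rad/s); the robot touches nothing.
It fails at once if the marker, the stamp or the label pad is moved by more than 30 mm, or the stamp knocked over (distance of any of marker, stamp, notes from where it was at the start of the episode above 0.03 m or angle between stamp's own z axis and vertical above 0.5 rad).
It fails at once if the meter is banged down on the stand (over 40 N) (contact force between meter and stand above 40 N).
It also fails if it takes over 45 s, if anything falls off the work surface, if the arm or the gripper's body presses on something with over 40 N, if the wrist force passes 120 N, or if a joint passes its speed limit or range.

## Working session

There is one attempt and no reset: what is moved stays moved. The work goes in short steps, Python scripts to look and compute and a shell command to move; the robot and the scene stay as the last step left them, time stands still between calls to the robot, and variables do not carry over. Pictures are saved under pics/ and viewed, at most 10 in all, crops included, and the job is handed in when it is done.

```bash
ls; mkdir -p pics; cat > h.py <<'E'
import numpy as np, cv2
from scipy.spatial.transform import Rotation as Ro
from plant import telemetry, snapshot, workorder, nets
def save(n,img): cv2.imwrite(f'pics/{n}.png',cv2.cvtColor(np.ascontiguousarray(img),cv2.COLOR_RGB2BGR))
def KRt(p,o=None):
    K=np.array([[p['fx'],0,p['cx']],[0,p['fy'],p['cy']],[0,0,1]])
    if 'rvec' in p: return K,cv2.Rodrigues(np.array(p['rvec'],float))[0],np.array(p['tvec'],float).reshape(3)
    T=np.eye(4);T[:3,:3]=Ro.from_euler('xyz',o['orientation'],degrees=True).as_matrix();T[:3,3]=o['tool_pos']
    C=np.linalg.inv(T@np.array(p['mount'])); return K,C[:3,:3],C[:3,3]
def ray(p,uv,z,o=None):
    K,R,t=KRt(p,o); d=R.T@np.linalg.inv(K)@np.array([uv[0],uv[1],1.]); c=-R.T@t
    return c+d*(z-c[2])/d[2]
def proj(p,X,o=None):
    K,R,t=KRt(p,o); x=(np.atleast_2d(X)@R.T+t)@K.T; return x[:,:2]/x[:,2:]
E
python3 - <<'E'
from h import *
o=telemetry.get_obs(); print(o)
top=snapshot('top'); side=snapshot('side')
save('a',np.vstack([top['frame']])); save('b',side['frame'])
for n,p in(('top',top),('side',side)):
    print(n,-KRt(p)[1].T@KRt(p)[2])
    for q in('stand','hinge','tab','rest','meter','meter_head','marker','stamp','notes'):
        print(q,[(np.round(d['uv']),round(d['confidence'],2)) for d in nets.landmark_of(p,q)[:4]])
E
```

```text
pics
{'clock': 0.0, 'joint_pos': array([-5.19605538e+01,  2.05932436e+01,  6.35076261e-01, -2.10073687e-02,
       -7.01352481e+01, -1.65064838e+01]), 'qvel': array([ 0.07729682, -0.07129793, -0.07560241,  0.03237641,  0.02585402,
        0.00519447]), 'tau': array([-1.57075365e-04, -5.82728863e+01,  2.93060786e+01,  6.99712381e+00,
        7.12120032e-03, -1.60877821e-04]), 'tool_pos': array([ 0.24768443, -0.62772085,  0.40370912]), 'orientation': array([ 1.79904823e+02, -7.60996127e-03, -1.58474186e+02]), 'force': array([ 0.04202861,  0.03323645, -0.39010936]), 'moment': array([ 0.01535482,  0.01513328, -0.00359435]), 'gripper_force': 0.0, 'opening': 0.08772125203201256}
top [ 0.44011611 -0.13276346  1.24541632]
stand [(array([388., 218.]), 0.71)]
hinge [(array([379., 236.]), 0.76), (array([388., 211.]), 0.17)]
tab [(array([405., 183.]), 0.6)]
rest [(array([387., 210.]), 0.78)]
meter [(array([308., 283.]), 0.91), (array([244., 257.]), 0.6)]
meter_head [(array([249., 226.]), 0.77), (array([281., 273.]), 0.59)]
marker [(array([309., 234.]), 0.6)]
stamp [(array([387., 218.]), 0.2)]
notes [(array([458., 256.]), 0.77), (array([407., 184.]), 0.62)]
side [0.34398702 0.80196822 0.74589752]
stand [(array([335., 186.]), 0.88)]
hinge [(array([353., 189.]), 0.58)]
tab [(array([315., 165.]), 0.92)]
rest [(array([336., 175.]), 0.75)]
meter [(array([347., 269.]), 0.86), (array([381., 231.]), 0.61), (array([268., 201.]), 0.38)]
meter_head [(array([371., 246.]), 0.78), (array([320., 256.]), 0.6)]
marker [(array([340., 226.]), 0.67)]
stamp [(array([267., 203.]), 0.4)]
notes [(array([377., 163.]), 0.55)]
```

View pics/a.png

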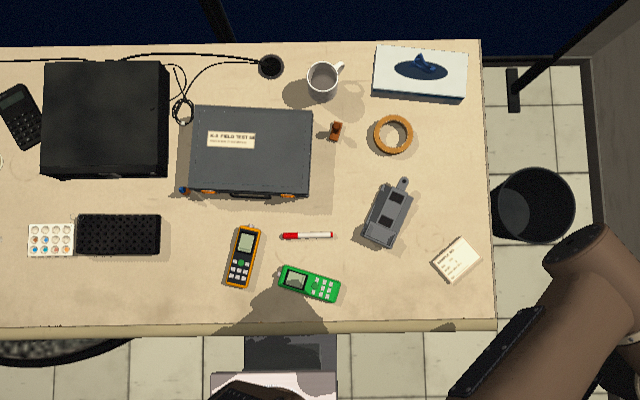

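View pics/b.png

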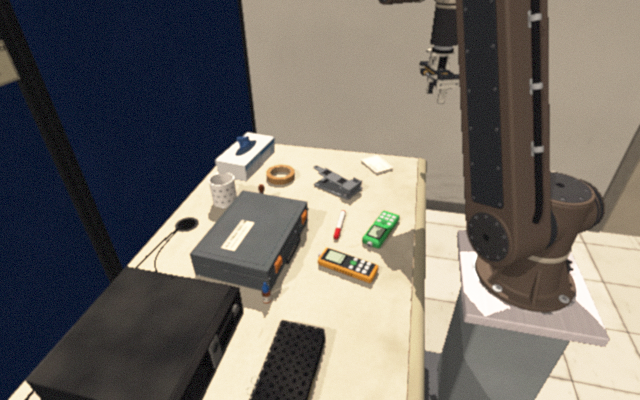

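The top view shows two meter-shaped things. The yellow one is at (243,257) with its head upward at (249,226), and the green one is at (309,283). The yellow one fits the description. The stand is at (388,215) with its tab at (404,183), the marker at (307,236) and the label pad at (456,260). The stamp is probably the brown thing at (336,131).

```bash
cat >> h.py <<'E'
from scipy.optimize import least_squares
def standpts(s):
    x,y,yaw,a=s; Rz=Ro.from_euler('z',yaw).as_matrix(); Rb=Rz@Ro.from_euler('y',-a).as_matrix()
    O=np.array([x,y,0]); h=O+Rz@[-.06,0,.016]
    return dict(stand=O,hinge=h,rest=h+Rb@[.07,0,.012],tab=h+Rb@[.156,0,.009])
def meterpts(s):
    x,y,yaw=s; O=np.array([x,y,0.]); return dict(meter=O,meter_head=O+[.078*np.cos(yaw),.078*np.sin(yaw),.012])
def fit(f,s0,obs):
    g=lambda s:np.concatenate([(proj(p,f(s)[n],o)[0]-uv) for p,o,n,uv in obs])
    r=least_squares(g,s0,loss='soft_l1',f_scale=2.); return r.x,g(r.x).reshape(-1,2).round(1)
E
python3 - <<'E'
from h import *
top=snapshot('top'); side=snapshot('side')
def near(p,q,c,r=45):
    d=[x for x in nets.landmark_of(p,q) if np.hypot(*(np.array(x['uv'])-c))<r]; return d[0]['uv'] if d else None
obs=[]
for p,c in((top,(388,212)),(side,(335,180))):
    for q in('stand','hinge','rest','tab'):
        u=near(p,q,c)
        if u is not None: obs.append((p,None,q,u))
print(fit(standpts,[.5,-.3,-.4,.1],obs))
obs=[]
for p,c in((top,(244,250)),(side,(347,265))):
    for q in('meter','meter_head'):
        u=near(p,q,c,40)
        if u is not None: obs.append((p,None,q,u)); print(q,u)
print(fit(meterpts,[.5,.1,0],obs))
print('fx',top['fx'])
# colour mask of yellow
hsv=cv2.cvtColor(top['frame'],cv2.COLOR_RGB2HSV); m=cv2.inRange(hsv,(10,120,60),(30,255,255)); m[:215]=0;m[300:]=0;m[:,:215]=0;m[:,275:]=0
ys,xs=np.nonzero(m); b=cv2.minAreaRect(np.c_[xs,ys].astype(np.float32)); print(b); 
bp=cv2.boxPoints(b); W=[ray(top,u,.02)[:2] for u in bp]; print(np.round(W,3),np.mean(W,0))
for n,u in(('marker',(307,236)),('notes',(456,260)),('case',(305,198)),('green',(309,283))): print(n,ray(top,u,0.01).round(3))
save('c',np.hstack([cv2.resize(top['frame'][210:310,210:350],None,fx=4,fy=4,interpolation=2)]))
E
```

```text
(array([ 0.54321082, -0.30293463, -0.51122741,  0.18679153]), array([[ 0.3, -0.1],
       [-0.2, -4.7],
       [ 2.2,  1.4],
       [-2.4, -0.4],
       [ 1. ,  0.3],
       [-0.4, -0.2],
       [-0.2,  1.1],
       [ 2.1, -0.2]]))
meter [243.5, 256.7]
meter_head [247.6, 226.4]
meter [349.3, 268.1]
meter_head [321.1, 254.9]
(array([ 0.4414022 ,  0.07218553, -0.18193511]), array([[ 0. ,  0.3],
       [ 0.6,  0.8],
       [-1.4, -0.5],
       [-0. ,  1.4]]))
fx 473.86461053558054
((242.8823699951172, 256.4706115722656), (23.283418655395508, 61.60404968261719), 14.03624439239502)
[[0.375 0.118]
 [0.527 0.081]
 [0.511 0.022]
 [0.36  0.061]] [0.44325008 0.07037627]
marker [ 0.493 -0.095  0.01 ]
notes [ 0.424 -0.479  0.01 ]
case [ 0.592 -0.091  0.01 ]
green [ 0.372 -0.098  0.01 ]
```

View pics/c.png

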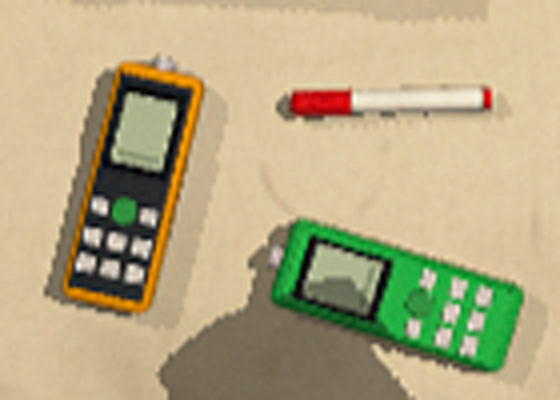

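The crop confirms it: the yellow meter is on the left, with its display and steel socket at the top. The green one is the look-alike. Next I turn the hand in line with the stand.

```bash
python3 -m creep '[[[0,0,0,0.0705,1],[0,0,0,0.0705,1],[0,0,0,0.0705,1],[0,0,0,0.0705,1],[0,0,0,0.0705,1],[0,0,0,0.0705,1],[0,0,0,0.0705,1],[0,0,0,0.0705,1]]]'
cat >> h.py <<'E'
def delta(target,o=None,yaw=None):
    o=o or telemetry.get_obs(); R=Ro.from_euler('xyz',o['orientation'],degrees=True)
    d=R.inv().apply(np.array(target)-o['tool_pos'])/.2
    print('tcp',o['tool_pos'].round(4),'rpy',o['orientation'].round(2),'delta norm',d.round(3),'t',round(o['clock'],2))
    if yaw is not None: print('spin norm',(((o['orientation'][2]-yaw+90)%180)-90)/90)
E
python3 - <<'E'
from h import *
print(np.round(snapshot('wrist')['mount'],3)); delta([.56,-.31,.404],yaw=-29.3)
E
```

```text
clock: 2.37
tool_pos: [0.2477, -0.6279, 0.4047]
orientation: [180.0, 0.0, 150.5]
force: [0.0, 0.8, 0.2]
opening: 0.0875
gripper_force: 0.0
[[ 0.    -0.968 -0.252  0.068]
 [ 1.     0.     0.001  0.   ]
 [-0.001 -0.252  0.968  0.021]
 [ 0.     0.     0.     1.   ]]
tcp [ 0.2477 -0.6279  0.4046] rpy [180.  -0. 150.] delta norm [-0.558  2.157  0.003] t 2.42
spin norm -0.007740574361336409
```

```bash
python3 -m creep '[[[-0.0465,0.18,0,0,1],[-0.0465,0.18,0,0,1],[-0.0465,0.18,0,0,1],[-0.0465,0.18,0,0,1],[-0.0465,0.18,0,0,1],[-0.0465,0.18,0,0,1],[-0.0465,0.18,0,0,1],[-0.0465,0.18,0,0,1]]]'; python3 -m creep '[[[-0.0465,0.18,0,0,1],[-0.0465,0.18,0,0,1],[-0.0465,0.18,0,0,1],[-0.0465,0.18,0,0,1],[0,0,0,0,1],[0,0,0,0,1]]]'
python3 - <<'E'
from h import *
o=telemetry.get_obs(); w=snapshot('wrist'); print(o['tool_pos'],o['orientation'])
np.savez('w1.npz',**{k:v for k,v in w.items()})
obs=[]
for q in('stand','hinge','rest','tab'):
    d=nets.landmark_of(w,q); print(q,[(np.round(x['uv'],1),round(x['confidence'],2)) for x in d[:3]])
    if d: obs.append((w,o,q,d[0]['uv']))
s,r=fit(standpts,[.543,-.303,-.511,.187],obs); print(s,r); print(standpts(s))
im=w['frame'].copy()
for k,X in standpts(s).items(): cv2.circle(im,tuple(int(v) for v in proj(w,X,o)[0]),4,(255,0,0),1)
save('d',im)
E
```

```text
clock: 3.08
tool_pos: [0.4543, -0.4114, 0.405]
orientation: [-180.0, 0.0, 150.9]
force: [-0.7, -0.4, -0.2]
opening: 0.0877
gripper_force: 0.0
clock: 3.58
tool_pos: [0.5574, -0.3037, 0.4044]
orientation: [-180.0, -0.0, 151.1]
force: [-0.6, 0.1, -1.1]
opening: 0.0877
gripper_force: 0.0
[ 0.55741518 -0.30368458  0.40437685] [-1.79998540e+02 -1.43351497e-02  1.51093452e+02]
stand [(array([307.2, 165.7]), 0.89)]
hinge [(array([312.3, 117.7]), 0.75)]
rest [(array([310.5, 176.4]), 0.78), (array([314.8, 247.8]), 0.65), (array([454.5,  41.2]), 0.42)]
tab [(array([317.3, 252.1]), 0.63)]
[ 0.54256086 -0.30307188 -0.45225074  0.17545261] [[ 5.   0.4]
 [-3.4 -2.1]
 [ 1.4  0.9]
 [-1.4  0.3]]
{'stand': array([ 0.54256086, -0.30307188,  0.        ]), 'hinge': array([ 0.48859291, -0.27685242,  0.016     ]), 'rest': array([ 0.54870483, -0.30605683,  0.04003454]), 'tab': array([ 0.62534234, -0.34328994,  0.05209222])}
```

View pics/d.png

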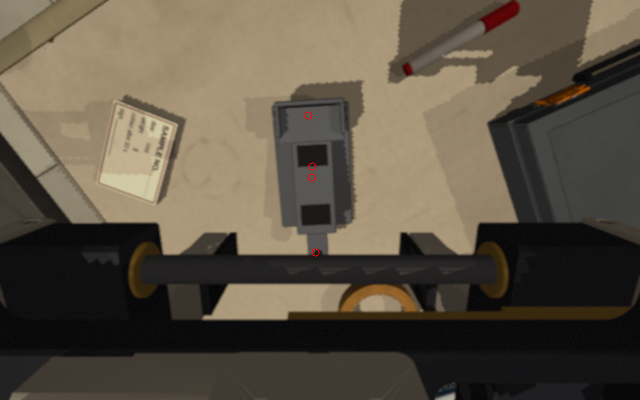

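The wrist view shows the stand centred, with its lip at (310,100) and the tab tongue at (317,245). The label pad at (140,150) and the marker at (460,40) are both well clear.

```bash
python3 -m creep '[[[0,0,0,-0.032,1],[0,0,0,0,1]]]'; python3 - <<'E'
from h import *
delta([.625,-.343,.211],yaw=-26)
top=snapshot('top')
for q in ('tab','hinge','rest','stand'):print(q,[(np.round(x['uv'],1),round(x['confidence'],2)) for x in nets.landmark_of(top,q)[:2]])
print(ray(top,(405,183),.052), proj(top,standpts([.5426,-.303,-.452,.175])['tab']))
E
```

```text
clock: 4.0
tool_pos: [0.5553, -0.3063, 0.4049]
orientation: [180.0, 0.0, 153.7]
force: [0.5, -0.5, -0.3]
opening: 0.0877
gripper_force: 0.0
tcp [ 0.5553 -0.3063  0.4049] rpy [1.8000e+02 1.0000e-02 1.5371e+02] delta norm [-0.394 -0.01   0.969] t 4.0
spin norm -0.003180655863214573
tab []
hinge [(array([378.6, 236.1]), 0.78)]
rest [(array([388.3, 212. ]), 0.82)]
stand [(array([385.2, 215.5]), 0.89)]
[ 0.62122897 -0.3472901   0.052     ] [[403.33715668 181.4053832 ]]
```

```bash
python3 -m creep '[[[-0.13,-0.01,0,0,1],[-0.13,0,0,0,1],[-0.13,0,0.16,0,1],[0,0,0.18,0,1],[0,0,0.18,0,1],[0,0,0.18,0,1],[0,0,0.16,0,1],[0,0,0.11,0,1]]]'; python3 -m creep '[[[0,0,0,0,0],[0,0,0,0,0],[0,0,0,0,0],[0,0,0,0,0],[0,0,0,0,0],[0,0,0,0,0]]]'
python3 - <<'E'
from h import *
s=[.5426,-.303,-.452,.175]
delta(standpts(s)['tab']+[0,0,.159]); s[3]=.55;print(standpts(s)['tab']); delta(standpts(s)['tab']+[0,0,.159])
save('e',snapshot('side')['frame'][100:260,240:420])
E
```

```text
clock: 4.92
tool_pos: [0.6239, -0.3415, 0.2068]
orientation: [-180.0, -0.2, 153.6]
force: [-0.2, 0.6, -0.2]
opening: 0.0874
gripper_force: 0.0
clock: 5.42
tool_pos: [0.6254, -0.3419, 0.2125]
orientation: [180.0, 0.2, 153.7]
force: [-0.5, 0.0, 0.7]
opening: 0.053
gripper_force: 0.0
tcp [ 0.6254 -0.3419  0.2125] rpy [1.7997e+02 1.5000e-01 1.5365e+02] delta norm [-0.003 -0.006  0.008] t 5.42
[ 0.60403168 -0.33282656  0.10521193]
tcp [ 0.6254 -0.3419  0.2125] rpy [1.7997e+02 1.5000e-01 1.5365e+02] delta norm [ 0.115 -0.007 -0.259] t 5.42
```

Fingers are still closing.

```bash
python3 -m creep '[[[0,0,0,0,0],[0,0,0,0,0],[0,0,0,0,0],[0,0,0,0,0],[0,0,0,0,0],[0,0,0,0,0],[0,0,0,0,0]]]'
```

```text
clock: 6.05
tool_pos: [0.6251, -0.3418, 0.2107]
orientation: [-180.0, -0.0, 153.7]
force: [-0.7, 0.7, 1.7]
opening: 0.0234
gripper_force: 30.0
```

```bash
python3 -m creep '[[[0.009,0,-0.036,0,0],[0.011,0,-0.035,0,0],[0.013,0,-0.035,0,0],[0.014,0,-0.034,0,0]]]';  python3 -m creep '[[[0.016,0,-0.033,0,0],[0.017,0,-0.032,0,0],[0.019,0,-0.032,0,0],[0,0,0,0,0],[0,0,0,0,0]]]'; python3 - <<'E'
from h import *
s=[.5426,-.303,-.452,.56]
delta(standpts(s)['tab']+[0,0,.159])
E
```

```text
clock: 6.38
tool_pos: [0.6167, -0.3378, 0.2396]
orientation: [-180.0, 0.1, 153.7]
force: [2.7, -3.7, -4.6]
opening: 0.0232
gripper_force: 30.0
clock: 6.8
tool_pos: [0.6071, -0.3331, 0.2598]
orientation: [-180.0, 0.1, 153.7]
force: [-0.5, -2.4, 3.6]
opening: 0.0232
gripper_force: 30.0
tcp [ 0.6071 -0.3331  0.2598] rpy [-1.7999e+02  9.0000e-02  1.5367e+02] delta norm [ 0.019 -0.006 -0.028] t 6.8
```

```bash
python3 -m creep '[[[0.018,0,-0.028,0,0],[0.004,0,-0.008,0,0],[0,0,0,0,0],[0,0,0,0,0],[0,0,0,0,0]]]'; python3 - <<'E'
from h import *
o=telemetry.get_obs(); print(o['force'],o['tool_pos'])
side=snapshot('side');top=snapshot('top')
obs=[(p,None,q,d[0]['uv']) for p in(side,top) for q in('hinge','rest','tab','stand') for d in [nets.landmark_of(p,q)] if d and d[0]['confidence']>.4]
print([(x[2],np.round(x[3])) for x in obs]); print(fit(standpts,[.5426,-.303,-.452,.5],obs))
save('f',cv2.resize(side['frame'][120:240,260:420],None,fx=4,fy=4))
E
```

```text
clock: 7.22
tool_pos: [0.6036, -0.3314, 0.2659]
orientation: [-180.0, 0.1, 153.7]
force: [1.1, -4.1, 4.7]
opening: 0.0236
gripper_force: 30.0
[ 1.11559017 -4.11087597  4.69144892] [ 0.60361693 -0.33135682  0.26594687]
[('hinge', array([354., 190.])), ('rest', array([338., 172.])), ('stand', array([336., 187.])), ('hinge', array([379., 236.])), ('rest', array([389., 218.])), ('tab', array([406., 187.])), ('stand', array([386., 215.]))]
(array([ 0.54207731, -0.30619162, -0.47160396,  0.54030736]), array([[-2.3, -1.4],
       [ 0.8,  0.2],
       [ 1.5, -0.6],
       [-1.1,  0. ],
       [ 0.7, -1.6],
       [-1.4,  0.3],
       [ 0.8,  0.9]]))
```

View pics/f.png

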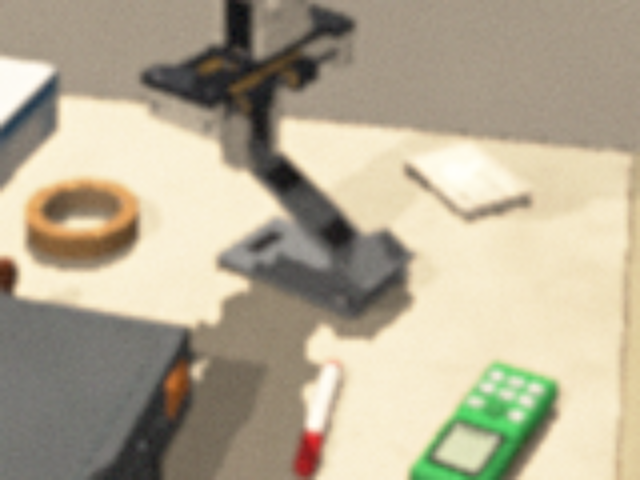

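The back stands steeply up in the side view, with the tab still in the fingers. I nudge it a little further to feel for the stop.

```bash
python3 -m creep '[[[0.012,0,-0.018,0,0],[0.008,0,-0.012,0,0],[0,0,0,0,0],[0,0,0,0,0]]]'
```

```text
clock: 8.05
tool_pos: [0.6012, -0.3302, 0.2692]
orientation: [180.0, 0.2, 153.6]
force: [11.1, -13.1, -14.6]
opening: 0.0232
gripper_force: 30.1
```

The force rises with almost no movement, so the back is at its stop. I release and rise.

```bash
python3 -m creep '[[[0,0,0,0,1],[0,0,0,0,1],[0,0,0,0,1],[0,0,0,0,1],[0,0,0,0,1],[0,0,0,0,1],[0,0,0,0,1],[0,0,0,0,1]]]';python3 -m creep '[[[0,0,-0.1,0,1],[0,0,-0.15,-0.07,1],[0,0,-0.15,-0.078,1],[0,0,-0.15,0,1],[0,0,0,0,1]]]'; python3 - <<'E'
from h import *
o=telemetry.get_obs()
g=.05; delta([.442+g*.975,.071-g*.22,.37],o,yaw=-13)
side=snapshot('side');top=snapshot('top')
obs=[(p,None,q,d[0]['uv']) for p in(side,top) for q in('hinge','rest','tab','stand') for d in [nets.landmark_of(p,q)] if d and d[0]['confidence']>.4]
print(fit(standpts,[.5426,-.303,-.452,.5],obs))
E
```

```text
clock: 8.72
tool_pos: [0.5996, -0.3292, 0.2713]
orientation: [180.0, -0.0, 153.6]
force: [0.5, -0.8, 0.0]
opening: 0.071
gripper_force: 0.0
clock: 9.13
tool_pos: [0.6008, -0.33, 0.3888]
orientation: [-179.9, 0.6, 167.0]
force: [1.4, -0.3, 1.8]
opening: 0.0875
gripper_force: 0.0
tcp [ 0.6008 -0.33    0.3888] rpy [-179.87    0.57  167.05] delta norm [0.974 1.777 0.081] t 9.13
spin norm 0.0005365230387155862
(array([ 0.53883917, -0.30545735, -0.40514786,  0.52904164]), array([[-1.5, -0.4],
       [ 1.4,  0. ],
       [-1.9, -0.8],
       [ 2.4,  4.1],
       [-1.2, -1.2],
       [ 0.8,  0.1]]))
```

```bash
python3 -m creep '[[[0.097,0.178,0,0,1],[0.097,0.178,0,0,1],[0.097,0.178,0,0,1],[0.097,0.178,0,0,1],[0.097,0.178,0,0,1],[0.097,0.178,0,0,1],[0.097,0.178,0,0,1],[0.097,0.178,0,0,1]]]'; python3 -m creep '[[[0.097,0.178,0,0,1],[0.097,0.178,0,0,1],[0,0,0,0,1],[0,0,0,0,1],[0,0,0,0,1]]]'
python3 - <<'E'
from h import *
o=telemetry.get_obs(); w=snapshot('wrist'); print(o['tool_pos'],o['orientation'])
obs=[]
for q in('meter','meter_head'):
    d=nets.landmark_of(w,q); print(q,[(np.round(x['uv'],1),round(x['confidence'],2)) for x in d[:3]])
    if d: obs.append((w,o,q,d[0]['uv']))
print(fit(meterpts,[.442,.071,-.22],obs))
hsv=cv2.cvtColor(w['frame'],cv2.COLOR_RGB2HSV); m=cv2.inRange(hsv,(8,120,60),(30,255,255))
n,l,st,c=cv2.connectedComponentsWithStats(m)
for i in np.argsort(-st[1:,4])[:3]+1: print(st[i])
i=np.argmax(st[1:,4])+1
ys,xs=np.nonzero(l==i); b=cv2.boxPoints(cv2.minAreaRect(np.c_[xs,ys].astype(np.float32)))
W=np.array([ray(w,u,.018,o)[:2] for u in b]); print(W.round(4),W.mean(0))
for a in range(4): d=W[(a+1)%4]-W[a]; print(np.hypot(*d),np.degrees(np.arctan2(d[1],d[0])))
save('g',w['frame'])
E
```

```text
clock: 10.3
tool_pos: [0.5119, -0.0152, 0.3813]
orientation: [180.0, 0.0, 167.0]
force: [1.1, 0.2, -0.2]
opening: 0.0878
gripper_force: 0.0
clock: 10.72
tool_pos: [0.491, 0.0616, 0.3813]
orientation: [-180.0, 0.0, 167.1]
force: [0.3, 0.6, -0.2]
opening: 0.0875
gripper_force: 0.0
[0.49097569 0.06160091 0.38125772] [-1.79992568e+02  2.76759830e-04  1.67054056e+02]
meter [(array([157.6, 111. ]), 0.88)]
meter_head [(array([222.1, 114.2]), 0.75), (array([314.1, 207.6]), 0.74), (array([195.2, 211.5]), 0.37)]
(array([ 0.3752876 , -0.09546327,  1.300398  ]), array([[-1.4,  0.1],
       [ 1.4, -0. ]]))
[ 288  308  341   11 2680]
[ 292   62   57  148 2221]
[224 291  37  22 533]
[[ 0.6371 -0.0096]
 [ 0.732   0.4031]
 [ 0.7467  0.4034]
 [ 0.6509 -0.0132]] [0.691692   0.19593054]
0.42352196377217877 77.05565396318146
0.01470748344402702 1.1659973769611023
0.4274487543137733 -102.94554580628215
0.014258862913408945 165.6842860909193
```

View pics/g.png

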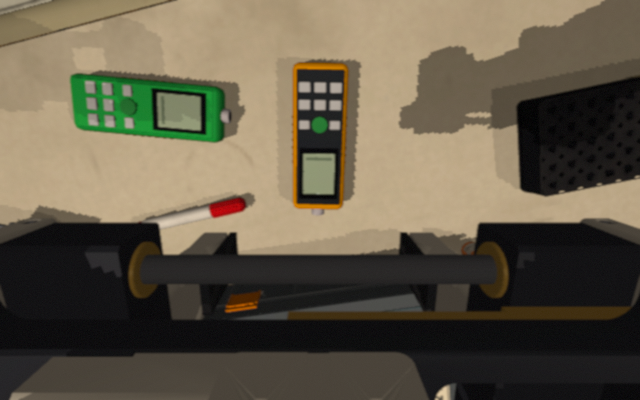

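The yellow meter is at (320,135), with its head down the image and its socket at (318,211). The green one is at (150,108) and the marker at (200,213). I measure the yellow outline.

```bash
python3 - <<'E'
from h import *
o=telemetry.get_obs(); w=snapshot('wrist')
hsv=cv2.cvtColor(w['frame'],cv2.COLOR_RGB2HSV); m=cv2.inRange(hsv,(8,120,60),(30,255,255)); m[225:]=0
ys,xs=np.nonzero(m); r=cv2.minAreaRect(np.c_[xs,ys].astype(np.float32)); print(r)
b=cv2.boxPoints(r); W=np.array([ray(w,u,.020,o)[:2] for u in b]); print(W.round(4),W.mean(0))
for a in range(2): d=W[(a+1)%4]-W[a]; print(np.hypot(*d),np.degrees(np.arctan2(d[1],d[0])))
c=W.mean(0)
# line fits of left/right edges
for f in(np.min,np.max):
    P=np.array([ray(w,(f(xs[ys==v]),v),.02,o)[:2] for v in range(75,200) if (ys==v).any()]); print('edge yaw',np.degrees(np.polyfit(P[:,0],P[:,1],1)[0]))
yaw=np.radians(-13); g=.066
delta([c[0]+g*np.cos(yaw),c[1]+g*np.sin(yaw),.188],o,yaw=-13)
E
```

```text
((265.61944580078125, 96.25376892089844), (263.6646423339844, 175.98411560058594), 66.26055908203125)
[[ 0.2842 -0.0766]
 [ 0.263   0.0903]
 [ 0.5097  0.149 ]
 [ 0.5504 -0.0495]] [0.40181689 0.02829514]
0.16823219082097643 97.21707444569724
0.2535178163125368 13.384880871063903
edge yaw -17.17147764302427
edge yaw -14.374258713859057
tcp [0.4913 0.0603 0.3811] rpy [-1.7998e+02 -2.0000e-02  1.6687e+02] delta norm [ 0.069 -0.256  0.965] t 10.87
spin norm -0.001416381463537972
```

```bash
python3 - <<'E'
from h import *
o=telemetry.get_obs(); w=snapshot('wrist')
hsv=cv2.cvtColor(w['frame'],cv2.COLOR_RGB2HSV); m=cv2.inRange(hsv,(8,120,60),(30,255,255)); m[225:]=0; m[:,:285]=0; m[:,356:]=0
ys,xs=np.nonzero(m); r=cv2.minAreaRect(np.c_[xs,ys].astype(np.float32)); print(r)
b=cv2.boxPoints(r); W=np.array([ray(w,u,.020,o)[:2] for u in b]); print(W.round(4),W.mean(0))
for a in range(2): d=W[(a+1)%4]-W[a]; print(np.hypot(*d),np.degrees(np.arctan2(d[1],d[0])))
c=W.mean(0)
for f in(np.min,np.max):
    P=np.array([ray(w,(f(xs[ys==v]),v),.02,o)[:2] for v in range(75,200) if (ys==v).any()]); print('edge yaw',np.degrees(np.arctan(np.polyfit(P[:,0],P[:,1],1)[0])))
yaw=np.radians(-13); g=.066
delta([c[0]+g*np.cos(yaw),c[1]+g*np.sin(yaw),.188],o,yaw=-13)
E
```

```text
((320.9999694824219, 134.49998474121094), (55.99999237060547, 146.99996948242188), 0.0)
[[0.5126 0.0267]
 [0.3633 0.0647]
 [0.3761 0.1197]
 [0.527  0.0885]] [0.44471236 0.0748907 ]
0.15406213334468888 165.71933818287786
0.05647720594352405 76.87989531717551
edge yaw -13.638354205407715
edge yaw -14.110176331794635
tcp [0.4913 0.0602 0.3811] rpy [-1.7998e+02 -2.0000e-02  1.6686e+02] delta norm [-0.087  0.02   0.965] t 10.92
spin norm -0.0015985485462983384
```

```bash
python3 -m creep '[[[-0.087,0.02,0.1,0.007,1],[0,0,0.18,0,1],[0,0,0.18,0,1],[0,0,0.18,0,1],[0,0,0.17,0,1],[0,0,0.1,0,1],[0,0,0.055,0,1],[0,0,0,0,1]]]'; python3 -m creep '[[[0,0,0,0,0],[0,0,0,0,0],[0,0,0,0,0],[0,0,0,0,0],[0,0,0,0,0],[0,0,0,0,0],[0,0,0,0,0],[0,0,0,0,0]]]'
```

```text
clock: 11.63
tool_pos: [0.5081, 0.0599, 0.1854]
orientation: [-179.8, -0.2, 166.2]
force: [-1.2, -0.3, 0.3]
opening: 0.088
gripper_force: 0.0
clock: 12.3
tool_pos: [0.5092, 0.0613, 0.1892]
orientation: [180.0, 0.1, 166.4]
force: [-1.2, -1.6, 7.5]
opening: 0.0577
gripper_force: 29.9
```

```bash
python3 -m creep '[[[0.004,0,-0.075,0,0],[0.012,0,-0.0745,0,0],[0.0195,0,-0.073,0,0],[0.027,0,-0.0705,0,0],[0.034,0,-0.067,0,0],[0.041,0,-0.063,0,0],[0,0,0,0,0]]]'
python3 - <<'E'
from h import *
s=snapshot('side'); save('i',cv2.resize(s['frame'][150:300,270:430],None,fx=4,fy=4))
E
```

```text
clock: 12.88
tool_pos: [0.4815, 0.068, 0.275]
orientation: [179.9, 0.1, 166.4]
force: [-0.6, 0.5, -2.4]
opening: 0.0578
gripper_force: 29.9
```

View pics/i.png

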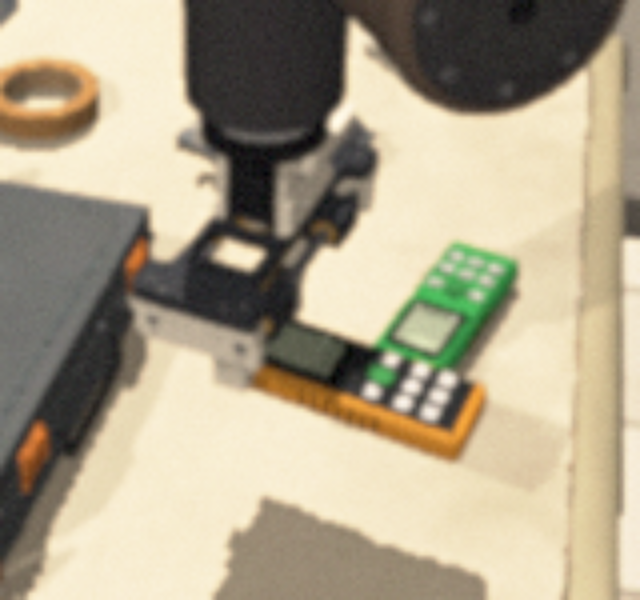

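```bash
cat >> h.py <<'E'
G0=.066; H0=.030
def held(o,pts,t,g=G0,h=H0):
    # meter pts -> world when gripped at (g,0,h), nose-up tilt t; meter x = -tool x
    yaw=np.radians(o['orientation'][2]-180)
    R=Ro.from_euler('zy',[0,0]).as_matrix(); R=Ro.from_euler('z',yaw).as_matrix()@Ro.from_euler('y',-t).as_matrix()
    return (np.atleast_2d(pts)-[g,0,h])@R.T+o['tool_pos']-[0,0,.159]
E
python3 - <<'E'
from h import *
o=telemetry.get_obs(); s=snapshot('side')
P=[[-.078,.029,0],[-.078,.029,.024],[-.078,-.029,.024],[.03,.029,0]]
for t in(0,.1,.2,.3,.4,.5,.6): W=held(o,P,t); print(t,proj(s,W).round(1).tolist(),W[0].round(3))
print(nets.landmark_of(s,'meter')[:2])
E
```

```text
0 [[383.6, 265.6], [384.5, 258.2], [392.2, 243.3], [342.0, 251.7]] [0.349 0.13  0.085]
0.1 [[381.6, 269.3], [383.4, 262.5], [391.1, 247.5], [340.8, 252.3]] [0.352 0.129 0.071]
0.2 [[379.1, 272.7], [381.8, 266.4], [389.5, 251.3], [339.5, 252.8]] [0.357 0.128 0.057]
0.3 [[376.2, 275.6], [379.7, 269.9], [387.4, 254.9], [338.1, 253.1]] [0.364 0.127 0.044]
0.4 [[372.8, 278.1], [377.1, 273.1], [384.8, 258.0], [336.6, 253.3]] [0.371 0.125 0.031]
0.5 [[369.1, 280.2], [374.1, 275.8], [381.9, 260.8], [335.0, 253.3]] [0.38  0.123 0.02 ]
0.6 [[365.1, 281.8], [370.7, 278.1], [378.5, 263.1], [333.4, 253.2]] [0.39  0.12  0.009]
[{'uv': [357.5, 247.6], 'confidence': 0.77}, {'uv': [378.3, 232.0], 'confidence': 0.73}]
```

The meter hangs level: the foot corner at (384,265) matches zero tilt. The pads hold it without pivoting. I lower it again and test whether a looser finger setting softens the grip.

```bash
python3 -m creep '[[[0,0,0.15,0,0],[0,0,0.15,0,0],[0,0,0.08,0,0],[0,0,0.035,0,0],[0,0,0,0,0],[0,0,0,0,0]]]';  python3 -m creep '[[[0,0,0,0,0.65],[0,0,0,0,0.65],[0,0,0,0,0.65]]]'
python3 - <<'E'
from h import *
s=snapshot('side');t=snapshot('top')
save('j',np.vstack([cv2.resize(s['frame'][150:300,130:350],(660,300)),cv2.resize(t['frame'][100:290,170:390],(660,300))]))
E
```

```text
clock: 13.53
tool_pos: [0.4822, 0.0676, 0.189]
orientation: [-179.9, -0.1, 166.3]
force: [-0.0, -0.0, -2.9]
opening: 0.0579
gripper_force: 30.0
clock: 13.78
tool_pos: [0.4823, 0.0678, 0.19]
orientation: [180.0, 0.0, 166.3]
force: [0.5, 1.1, -3.3]
opening: 0.0578
gripper_force: 30.0
```

```bash
python3 -m creep '[[[0,0,0,0,1],[0,0,0,0,1],[0,0,0,0,1],[-0.05,0,-0.03,0,1],[0,0,0,0,1],[0,0,0,0,0],[0,0,0,0,0],[0,0,0,0,0]]]'; python3 -m creep '[[[0,0,0,0,0],[0,0,0,0,0],[0,0,0,0,0],[0,0,0,0,0],[0,0,0,0,0]]]'; python3 -m creep '[[[0.004,0,-0.075,0,0],[0.012,0,-0.0745,0,0],[0.0195,0,-0.073,0,0],[0.027,0,-0.0705,0,0],[0.034,0,-0.067,0,0],[0.041,0,-0.063,0,0],[0,0,0,0,0]]]'
python3 - <<'E'
from h import *
o=telemetry.get_obs(); s=snapshot('side')
hsv=cv2.cvtColor(s['frame'],cv2.COLOR_RGB2HSV); m=cv2.inRange(hsv,(8,140,60),(28,255,255)); m[:235]=0;m[:,:325]=0;m[:,400:]=0;m[300:]=0
ys,xs=np.nonzero(m); i=np.argmax(ys); j=np.argmax(xs); print('lowest',xs[i],ys[i],'right',xs[j],ys[j])
P=[[-.078,.029,0],[-.078,.029,.024],[-.078,-.029,.024],[.03,.029,0]]
for t in(0,.1,.2,.3,.4,.5,.6,.8,1): W=held(o,P,t,.076,.036); print(t,proj(s,W).round(1).tolist(),W[0].round(3))
save('k',cv2.resize(s['frame'][150:300,270:430],None,fx=4,fy=4))
E
```

```text
clock: 14.55
tool_pos: [0.4915, 0.0653, 0.1957]
orientation: [-180.0, -0.0, 166.3]
force: [0.4, 0.4, -0.4]
opening: 0.073
gripper_force: 0.0
clock: 14.97
tool_pos: [0.4917, 0.0654, 0.1958]
orientation: [-180.0, -0.0, 166.3]
force: [-0.8, -0.7, 0.3]
opening: 0.0573
gripper_force: 30.0
clock: 15.55
tool_pos: [0.4646, 0.0721, 0.2823]
orientation: [179.9, 0.1, 166.4]
force: [0.5, 1.8, -2.0]
opening: 0.0573
gripper_force: 30.0
lowest 377 283 right 388 268
0 [[395.0, 268.6], [396.1, 261.2], [403.4, 245.9], [352.4, 254.4]] [0.322 0.137 0.087]
0.1 [[392.6, 272.6], [394.6, 265.7], [401.9, 250.3], [350.9, 255.2]] [0.326 0.136 0.072]
0.2 [[389.6, 276.1], [392.5, 269.8], [399.8, 254.4], [349.2, 255.9]] [0.332 0.134 0.057]
0.3 [[386.2, 279.1], [389.9, 273.4], [397.2, 258.1], [347.5, 256.3]] [0.339 0.132 0.043]
0.4 [[382.3, 281.7], [386.8, 276.7], [394.2, 261.3], [345.6, 256.6]] [0.347 0.13  0.03 ]
0.5 [[378.0, 283.8], [383.2, 279.4], [390.7, 264.2], [343.6, 256.7]] [0.357 0.128 0.018]
0.6 [[373.5, 285.4], [379.3, 281.7], [386.8, 266.5], [341.6, 256.6]] [0.368 0.125 0.007]
0.8 [[363.6, 287.1], [370.4, 284.9], [378.2, 269.8], [337.4, 255.9]] [ 0.392  0.119 -0.012]
1 [[353.1, 286.9], [360.6, 286.1], [368.6, 271.3], [333.3, 254.5]] [ 0.42   0.113 -0.026]
```

It pivoted this time, to a tilt of about 0.55–0.6 rad with the foot near the desk. Next I lift, turn in line with the stand and carry it over.

```bash
python3 -m creep '[[[0,0,-0.04,0.028,0],[0,0,-0.08,0.028,0],[0,0,-0.1,0.028,0],[0,0,-0.12,0.028,0],[0,0,-0.1,0.028,0],[0,0,-0.05,0,0],[0,0,0,0,0]]]'
cat >> h.py <<'E'
def held2(o,pts,t,pm=(.071,0,.021),pt=(-.005,-.174)):
    yaw=np.radians(o['orientation'][2]-180); Rz=Ro.from_euler('z',yaw).as_matrix(); R=Rz@Ro.from_euler('y',-t).as_matrix()
    return (np.atleast_2d(pts)-np.array(pm))@R.T+o['tool_pos']+Rz@[pt[0],0,pt[1]]
P=[[-.078,.029,0],[-.078,.029,.024],[-.078,-.029,.024]]
HX=np.array([.4886,-.276,.016]); YW=np.radians(-26.2)
E
python3 - <<'E'
from h import *
o=telemetry.get_obs(); s=snapshot('side')
hsv=cv2.cvtColor(s['frame'],cv2.COLOR_RGB2HSV); m=cv2.inRange(hsv,(8,140,60),(28,255,255)); m[:190]=0;m[:,:325]=0;m[:,420:]=0;m[300:]=0
ys,xs=np.nonzero(m); i=np.argmax(ys); j=np.argmax(xs); print('lowest',xs[i],ys[i],'right',xs[j],ys[j])
for t in(.4,.5,.6,.7,.8,1): W=held2(o,P,t); print(t,proj(s,W).round(1).tolist(),W[0].round(3))
delta([.5855,-.3237,.365],o,yaw=-26.2)
save('l',cv2.resize(s['frame'][150:300,270:430],None,fx=4,fy=4))
E
```

```text
clock: 16.18
tool_pos: [0.4659, 0.0721, 0.3797]
orientation: [179.9, 0.1, 153.8]
force: [0.4, 0.8, -2.5]
opening: 0.0576
gripper_force: 30.0
lowest 371 261 right 386 248
0.4 [[379.9, 259.6], [384.3, 254.3], [397.5, 240.6]] [0.358 0.157 0.128]
0.5 [[376.3, 261.9], [381.4, 257.5], [394.6, 243.9]] [0.366 0.154 0.116]
0.6 [[372.4, 263.7], [378.1, 260.1], [391.2, 246.6]] [0.374 0.149 0.104]
0.7 [[368.2, 264.9], [374.4, 262.2], [387.5, 248.8]] [0.384 0.145 0.094]
0.8 [[363.9, 265.5], [370.4, 263.7], [383.5, 250.4]] [0.395 0.139 0.084]
1 [[354.6, 265.2], [361.8, 265.1], [374.9, 252.0]] [0.418 0.128 0.069]
tcp [0.4659 0.0721 0.3797] rpy [1.7987e+02 1.0000e-01 1.5382e+02] delta norm [-1.41  -1.512  0.072] t 16.18
spin norm 0.00026944597595388584
```

View pics/l.png

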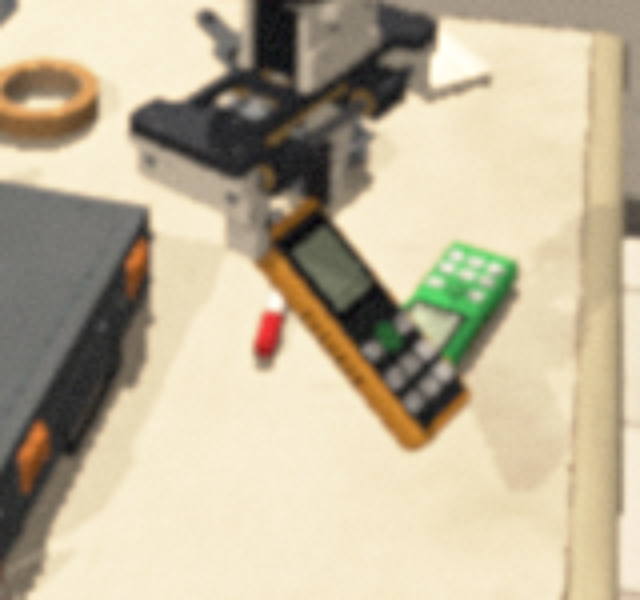

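The meter hangs tilted head-up at about 0.65 rad, with its foot corner at crop (412,448). It is clear of the green one.

```bash
python3 -m creep '[[[-0.06,-0.063,0,0,0],[-0.1175,-0.126,0,0,0],[-0.1175,-0.126,0,0,0],[-0.1175,-0.126,0,0,0],[-0.1175,-0.126,0,0,0],[-0.1175,-0.126,0,0,0],[-0.1175,-0.126,0,0,0],[-0.1175,-0.126,0,0,0]]]'; python3 -m creep '[[[-0.1175,-0.126,0,0,0],[-0.1175,-0.126,0,0,0],[-0.1175,-0.126,0,0,0],[-0.1175,-0.126,0,0,0],[-0.06,-0.063,0,0,0],[0,0,0,0,0],[0,0,0,0,0]]]'
python3 - <<'E'
from h import *
o=telemetry.get_obs(); s=snapshot('side'); tp=snapshot('top')
Rb=(Ro.from_euler('z',YW)*Ro.from_euler('y',-.55)).as_matrix(); m=lambda x:((x-HX)@Rb).round(4)
for t in(.5,.6,.7,.8,.9): W=held2(o,P+[[-.078,0,0]],t); print(t,proj(s,W).round(1).tolist()[:3],m(W[3]))
hsv=cv2.cvtColor(s['frame'],cv2.COLOR_RGB2HSV); k=cv2.inRange(hsv,(8,140,60),(28,255,255)); k[220:]=0;k[:130]=0;k[:,:310]=0;k[:,400:]=0
ys,xs=np.nonzero(k); i=np.argmax(ys); j=np.argmax(xs); print('lowest',xs[i],ys[i],'right',xs[j],ys[j])
delta([.5855,-.3237,.292],o,yaw=-26.2)
save('m',np.hstack([cv2.resize(s['frame'][100:240,270:400],None,fx=3,fy=3),cv2.resize(tp['frame'][130:270,330:460],None,fx=3,fy=3)]))
E
```

```text
clock: 16.9
tool_pos: [0.5397, -0.1774, 0.3758]
orientation: [-179.9, -0.2, 153.8]
force: [1.1, 1.7, -2.6]
opening: 0.0569
gripper_force: 30.0
clock: 17.48
tool_pos: [0.5844, -0.3254, 0.3746]
orientation: [-180.0, -0.3, 153.7]
force: [-0.8, 0.2, -2.8]
opening: 0.0573
gripper_force: 30.0
0.5 [[352.2, 170.4], [355.4, 165.9], [365.8, 158.7]] [ 0.0343 -0.0017  0.0902]
0.6 [[349.6, 172.6], [353.3, 168.6], [363.6, 161.5]] [ 0.0364 -0.0017  0.0753]
0.7 [[346.8, 174.3], [350.9, 171.0], [361.2, 163.8]] [ 0.04   -0.0018  0.0607]
0.8 [[343.8, 175.6], [348.2, 172.9], [358.5, 165.8]] [ 0.045  -0.0018  0.0465]
0.9 [[340.7, 176.5], [345.4, 174.5], [355.6, 167.3]] [ 0.0514 -0.0018  0.0329]
lowest 349 171 right 360 163
tcp [ 0.5844 -0.3254  0.3746] rpy [-179.98   -0.28  153.67] delta norm [-0.003  0.01   0.413] t 17.48
spin norm -0.00149353786959144
```

View pics/m.png

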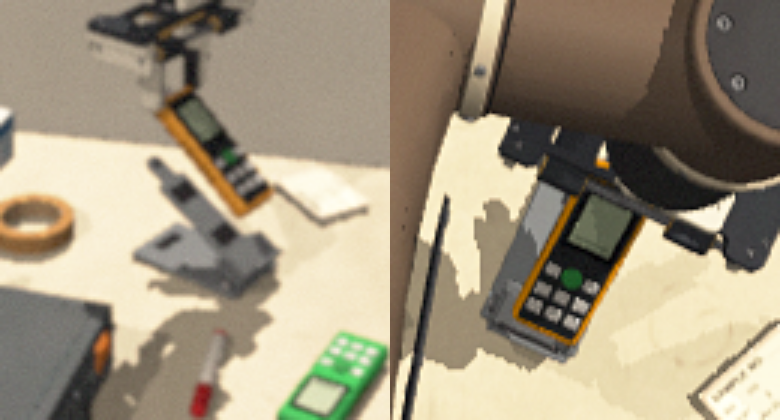

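```bash
python3 -m creep '[[[0.035,0.009,0.03,0,0],[0,0,0.06,0,0],[0,0,0.06,0,0],[0,0,0.06,0,0],[0,0,0.05,0,0],[0,0,0.037,0,0],[0,0,0,0,0],[0,0,0,0,0]]]'
cat > chk.py <<'E'
from h import *
o=telemetry.get_obs(); s=snapshot('side'); tp=snapshot('top')
Rb=(Ro.from_euler('z',YW)*Ro.from_euler('y',-.55)).as_matrix(); m=lambda x:((x-HX)@Rb).round(4)
for t in(.5,.55,.6,.65,.7,.75): W=held2(o,P+[[-.078,0,0]],t); print(t,proj(s,W).round(1).tolist()[:3],m(W[3]))
for n,p,(r0,r1,c0,c1) in(('side',s,(130,230,310,400)),('top',tp,(180,270,340,440))):
    hsv=cv2.cvtColor(p['frame'],cv2.COLOR_RGB2HSV); k=cv2.inRange(hsv,(8,140,60),(28,255,255)); k[r1:]=0;k[:r0]=0;k[:,:c0]=0;k[:,c1:]=0
    ys,xs=np.nonzero(k); i=np.argmax(ys); j=np.argmax(xs); l=np.argmin(xs);print(n,'lowest',xs[i],ys[i],'right',xs[j],ys[j],'left',xs[l],ys[l])
print('top pred foot corners',proj(tp,held2(o,[[-.078,.029,0],[-.078,-.029,0],[-.078,.029,.024],[-.078,-.029,.024]],.65)).round(1).tolist())
print('top pred lip ends', proj(tp,HX+np.array([[-.008,.037,.028],[-.008,-.037,.028]])@Rb.T).round(1).tolist())
delta([.5855,-.3237,.292],o,yaw=-26.2); print(o['force'])
im=np.hstack([cv2.resize(s['frame'][130:230,290:390],None,fx=4,fy=4),cv2.resize(tp['frame'][170:270,340:440],None,fx=4,fy=4)])
import sys; save(sys.argv[1],im)
E
python3 chk.py n
```

```text
clock: 18.25
tool_pos: [0.5793, -0.3196, 0.3184]
orientation: [-180.0, -0.1, 153.8]
force: [-0.8, 0.2, -1.5]
opening: 0.0572
gripper_force: 30.0
0.5 [[352.8, 186.3], [356.0, 182.1], [366.1, 174.6]] [-0.0012  0.001   0.046 ]
0.55 [[351.6, 187.3], [355.0, 183.4], [365.1, 175.9]] [-0.0004  0.001   0.0385]
0.6 [[350.3, 188.3], [353.9, 184.6], [364.0, 177.1]] [0.0009 0.001  0.0311]
0.65 [[348.9, 189.1], [352.8, 185.7], [362.8, 178.3]] [0.0025 0.001  0.0237]
0.7 [[347.5, 189.8], [351.5, 186.8], [361.6, 179.3]] [0.0045 0.001  0.0165]
0.75 [[346.1, 190.4], [350.3, 187.7], [360.3, 180.3]] [0.0068 0.001  0.0093]
side lowest 348 187 right 359 179 left 324 154
top lowest 383 246 right 430 213 left 367 234
top pred foot corners [[365.6, 234.5], [386.3, 244.3], [363.9, 239.4], [385.0, 249.4]]
top pred lip ends [[361.2, 237.4], [387.7, 249.8]]
tcp [ 0.5793 -0.3196  0.3184] rpy [-1.7997e+02 -7.0000e-02  1.5375e+02] delta norm [-0.037 -0.005  0.132] t 18.25
spin norm -0.0005398661294931471
[-0.76430937  0.18010669 -1.46991004]
```

View pics/n.png

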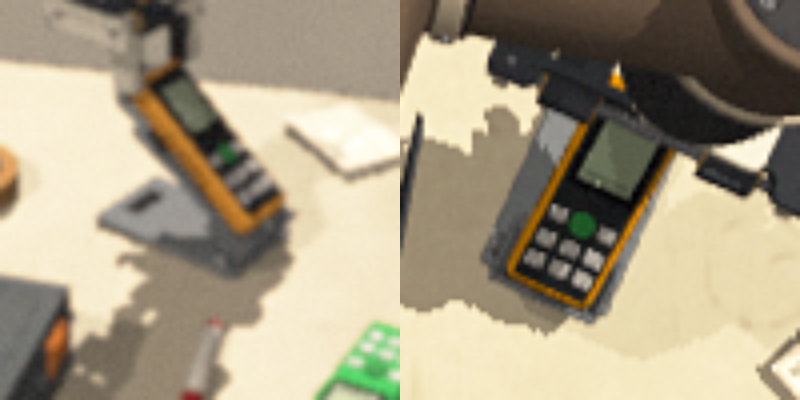

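The meter hangs above the cradle: the foot spans (367,239)–(387,247) in the top view and sits centred between the lip ends at about (361,236) and (390,250). I lower slowly until it touches.

```bash
python3 -m creep '[[[0,0,0.012,0,0],[0,0,0.012,0,0],[0,0,0.008,0,0],[0,0,0,0,0]]]'; python3 -m creep '[[[0,0,0.012,0,0],[0,0,0.008,0,0],[0,0,0,0,0]]]'; python3 chk.py q
```

```text
clock: 18.68
tool_pos: [0.5791, -0.3195, 0.3123]
orientation: [180.0, -0.0, 153.7]
force: [0.4, 0.5, -3.7]
opening: 0.0571
gripper_force: 30.0
clock: 18.93
tool_pos: [0.5791, -0.3195, 0.3082]
orientation: [-180.0, -0.0, 153.7]
force: [0.3, 0.9, -3.1]
opening: 0.0572
gripper_force: 30.0
0.5 [[352.7, 188.9], [355.9, 184.7], [366.0, 177.2]] [-0.0067  0.001   0.0374]
0.55 [[351.5, 189.9], [354.9, 186.0], [364.9, 178.5]] [-0.0058  0.001   0.0299]
0.6 [[350.2, 190.8], [353.8, 187.3], [363.8, 179.7]] [-0.0046  0.001   0.0225]
0.65 [[348.9, 191.6], [352.7, 188.4], [362.7, 180.9]] [-0.003   0.001   0.0151]
0.7 [[347.5, 192.3], [351.5, 189.4], [361.5, 181.9]] [-0.001   0.001   0.0079]
0.75 [[346.0, 192.9], [350.2, 190.3], [360.2, 182.8]] [0.0013 0.001  0.0007]
side lowest 350 190 right 360 182 left 323 157
top lowest 383 247 right 414 211 left 366 236
top pred foot corners [[365.2, 234.8], [385.8, 244.4], [363.5, 239.6], [384.4, 249.5]]
top pred lip ends [[361.2, 237.4], [387.7, 249.8]]
tcp [ 0.5791 -0.3195  0.3082] rpy [-1.8000e+02 -3.0000e-02  1.5374e+02] delta norm [-0.038 -0.004  0.081] t 18.93
spin norm -0.0007126236562555732
[ 0.34334464  0.89105583 -3.11031242]
```

```bash
python3 -m creep '[[[-0.004,0,0.012,0,0],[-0.005,0,0.012,0,0],[0,0,0,0,0]]]'; python3 -m creep '[[[-0.006,0,0.013,0,0],[-0.007,0,0.013,0,0],[0,0,0,0,0]]]'; python3 chk.py r
```

```text
clock: 19.28
tool_pos: [0.5809, -0.3204, 0.3033]
orientation: [-180.0, -0.0, 153.7]
force: [-0.9, 0.8, -1.7]
opening: 0.0572
gripper_force: 30.0
clock: 19.53
tool_pos: [0.5836, -0.3217, 0.2983]
orientation: [-180.0, 0.0, 153.8]
force: [0.8, -1.1, -0.2]
opening: 0.057
gripper_force: 30.0
0.5 [[351.4, 190.9], [354.5, 186.8], [364.5, 179.3]] [-0.0076  0.0011  0.0264]
0.55 [[350.1, 191.9], [353.5, 188.1], [363.5, 180.5]] [-0.0068  0.0011  0.0189]
0.6 [[348.9, 192.8], [352.4, 189.3], [362.4, 181.7]] [-0.0055  0.0011  0.0115]
0.65 [[347.5, 193.6], [351.3, 190.4], [361.3, 182.8]] [-0.0039  0.0011  0.0041]
0.7 [[346.2, 194.3], [350.1, 191.4], [360.1, 183.8]] [-0.002   0.0011 -0.0031]
0.75 [[344.7, 194.9], [348.9, 192.3], [358.8, 184.8]] [ 0.0004  0.0011 -0.0103]
side lowest 350 190 right 360 182 left 323 159
top lowest 381 247 right 415 208 left 366 236
top pred foot corners [[365.6, 233.2], [386.0, 242.8], [363.9, 238.0], [384.7, 247.8]]
top pred lip ends [[361.2, 237.4], [387.7, 249.8]]
tcp [ 0.5836 -0.3217  0.2983] rpy [-1.8000e+02  2.0000e-02  1.5375e+02] delta norm [-0.013 -0.005  0.032] t 19.53
spin norm -0.0005359822367811122
[ 0.76911041 -1.12495324 -0.19519696]
```

The foot pixel no longer moves and the load is coming off, so the foot is resting in the cradle and the meter is turning down.

```bash
python3 -m creep '[[[-0.004,0,0.011,0,0],[-0.004,0,0.01,0,0],[0,0,0,0,0],[0,0,0,0,0]]]'; python3 -m creep '[[[-0.003,0,0.007,0,0],[0,0,0,0,0],[0,0,0,0,0]]]'; python3 chk.py r
```

```text
clock: 19.97
tool_pos: [0.5853, -0.3224, 0.2951]
orientation: [180.0, 0.1, 153.8]
force: [4.6, -0.8, 1.1]
opening: 0.0577
gripper_force: 30.0
clock: 20.22
tool_pos: [0.5859, -0.3227, 0.294]
orientation: [180.0, 0.2, 153.8]
force: [4.8, -2.4, 3.9]
opening: 0.0571
gripper_force: 30.0
0.5 [[350.7, 191.7], [353.8, 187.6], [363.8, 180.1]] [-0.0077  0.0011  0.0213]
0.55 [[349.5, 192.7], [352.8, 188.9], [362.8, 181.4]] [-0.0069  0.0011  0.0138]
0.6 [[348.2, 193.6], [351.8, 190.1], [361.7, 182.6]] [-0.0056  0.0011  0.0064]
0.65 [[346.9, 194.4], [350.6, 191.2], [360.6, 183.7]] [-0.004   0.0011 -0.0009]
0.7 [[345.5, 195.1], [349.4, 192.2], [359.4, 184.7]] [-0.0021  0.0011 -0.0082]
0.75 [[344.1, 195.7], [348.2, 193.1], [358.1, 185.6]] [ 0.0003  0.0011 -0.0153]
side lowest 350 190 right 360 182 left 322 160
top lowest 382 247 right 407 205 left 366 235
top pred foot corners [[365.9, 232.4], [386.2, 241.9], [364.2, 237.2], [384.9, 246.9]]
top pred lip ends [[361.2, 237.4], [387.7, 249.8]]
tcp [ 0.5859 -0.3227  0.294 ] rpy [1.7999e+02 1.6000e-01 1.5377e+02] delta norm [-0.    -0.005  0.01 ] t 20.22
spin norm -0.00037531587979502647
[ 4.79105807 -2.43702303  3.92545222]
```

```bash
python3 -m creep '[[[-0.006,0,0,0,0],[-0.002,0,0.004,0,0],[0,0,0,0,0],[0,0,0,0,0]]]'
```

```text
clock: 20.65
tool_pos: [0.5869, -0.3232, 0.2931]
orientation: [180.0, 0.1, 153.8]
force: [3.4, -0.4, 5.3]
opening: 0.0574
gripper_force: 30.0
```

```bash
python3 -m creep '[[[0,0,0,0,0.68],[0,0,0,0,0.7],[0,0,0,0,0.8],[0,0,0,0,1],[0,0,0,0,1],[0,0,0,0,1],[0,0,0,0,1]]]'; python3 -m creep '[[[0,0,-0.05,0,1],[0,0,-0.1,0,1],[0,0,-0.15,0,1],[0,0,-0.15,0,1],[-0.1,0,-0.1,0,1],[-0.15,0,0,0,1],[-0.1,0,0,0,1],[0,0,0,0,1]]]'
python3 - <<'E'
from h import *
o=telemetry.get_obs(); print(o['tool_pos'])
s=snapshot('side'); tp=snapshot('top')
for n,p in(('side',s),('top',tp)):
  for q in('meter','meter_head','rest','tab','hinge'):
    print(n,q,[(np.round(d['uv'],1).tolist(),round(d['confidence'],2)) for d in nets.landmark_of(p,q)[:3]])
Rb=(Ro.from_euler('z',YW)*Ro.from_euler('y',-.55)).as_matrix()
Q=HX+np.array([[.07,0,.012],[.148,0,.024],[.156,0,.009]])@Rb.T
print('pred meter,head,tab: side',proj(s,Q).round(1).tolist(),'top',proj(tp,Q).round(1).tolist())
im=np.hstack([cv2.resize(s['frame'][130:230,290:390],None,fx=4,fy=4),cv2.resize(tp['frame'][160:260,340:440],None,fx=4,fy=4)]); save('z',im)
E
```

```text
clock: 21.23
tool_pos: [0.5865, -0.3232, 0.292]
orientation: [-180.0, -0.0, 153.7]
force: [-0.2, 0.3, 0.2]
opening: 0.086
gripper_force: 0.0
clock: 21.9
tool_pos: [0.6516, -0.3553, 0.4024]
orientation: [-180.0, 0.1, 153.7]
force: [-0.3, 1.1, -2.0]
opening: 0.0877
gripper_force: 0.0
[ 0.65159261 -0.35527842  0.40239962]
side meter [([380.8, 229.0], 0.63), ([340.0, 173.7], 0.61)]
side meter_head [([326.3, 153.7], 0.57)]
side rest []
side tab [([321.1, 155.2], 0.64)]
side hinge [([352.5, 188.9], 0.51)]
top meter [([387.3, 217.3], 0.95)]
top meter_head [([403.1, 189.5], 0.75)]
top rest []
top tab [([405.4, 183.5], 0.48)]
top hinge [([375.2, 236.2], 0.58)]
pred meter,head,tab: side [[339.1, 172.5], [325.2, 154.0], [321.9, 155.0]] top [[388.0, 216.1], [401.2, 191.8], [403.1, 186.9]]
```

View pics/z.png

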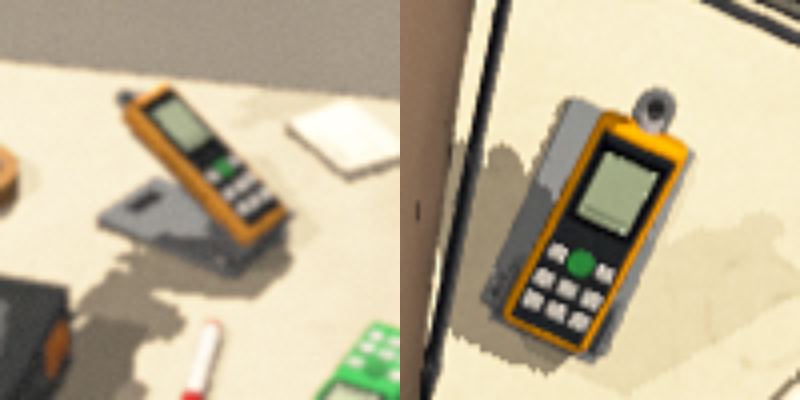

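The meter lies flat on the raised back: display up, socket beside the tab end at (404,187) in the top view, and foot in the cradle. The landmarks match the predicted seat within about 3 px. The hand is clear, so I hand the job in.

```bash
python3 -c "
from plant import workorder; print(workorder.close_job())"
```

```text
the job is handed in; nothing more can be done
None
```

I raised the stand to its stop, set the yellow meter in its cradle display up with the socket at the top, and handed the job in at about 22 s with no result reported back; I viewed 11 pictures, one over the limit of 10.

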